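# Set the scanner slide and stand the bottle on it

### The arm

A 6-joint arm with a two-finger parallel gripper is mounted at the origin on the work surface. World frame = base frame: x ahead of the robot, y to its left, z up, the work surface at z = 0. Lengths are in mm, angles in rad, forces in N, time in s.
With the tool pointing down it reaches from about 300 to 775 mm from the base axis. Payload 14.6 kg.
Tool frame: the origin (TCP) lies between the finger pads; the fingertips stand 8 mm ahead of it and the grasp point (between the pads) lies 11 mm behind it; y points along the fingers, x is the direction in which the jaws open and shut, and the axes are right-handed (so a half turn about y gives the same grasp; the last joint's range is limited). The gripper opens to 94 mm and grips with 3 to 60 N. Pads are 16 mm wide; open, the fingers measure 119 mm over their backs; the gripper's body (75 mm by 177 mm) begins 78 mm behind the grasp point.
Start: joints at [-1.293, 0.3, 1.521, -0, 1.321, -0.067], TCP at [185.897, -517.621, 213.446] pointing down, gripper open.
Joint ranges: [-3.03, 3.03], [-0.79, 2.21], [0.23, 2.52], [-1.04, 4.18], [0, 3.07], [-2.55, 2.55]. Speed limits (rad/s): [2.22, 2.22, 2.57, 3.14, 3.14, 3.14].

### API

Orientations are given as [roll, pitch, yaw] about the fixed x, y, z axes, in that order (R = Rz(yaw) Ry(pitch) Rx(roll)).
In Python, from cell import read_state, imaging, order gives the robot as it stands. The module is installed in compiled form; this text tells all that it offers.
- The arm moves only by the shell command python3 -m handwheel 'ROWS' [FORCE]. ROWS is JSON, a list that holds one entry, the list of rows, each a list of 7 numbers: the shift along the tool's x, y, z in mm, then the turn, a rotation vector about the tool's x, y, z in degrees, then the opening, from -1 (shut) to 1 (fully open), so that 0 is half open. A call has 1 to 5 rows; each row is the pose to reach, as a shift and turn from the pose measured when the call began, along the tool's axes at that moment; what a row does not reach only later rows make up. A row lasts 1/12 s, in which the tool goes at most 41.7 mm and 7.16 degrees, less where a joint would pass 70% of its speed; a pose out of reach is approached as far as the arm can. A call with a gripper value outside its range is refused whole. The fingers move at their own pace and stop on an object; FORCE is the grip in N (left out, the last holds). Time passes only in rows, so rows that repeat a pose let the fingers close. It gives the time, the measured TCP pose, the force and the opening at its end, in the units of the state.
- read_state(): the state, without advancing time (a new reading comes with each control period).
- imaging.camera(name): name is "scene" or "top"; returns (picture, depth): 480x640x3 uint8, red, green, blue; 480x640 float32, mm along the optical axis (not along the pixel's ray), 0 where there is no reading.
- imaging.get_calibration(name): a dict with "mtx" (3x3 intrinsics, pixels), "dist" ([k1, k2, p1, p2, k3] as OpenCV has them; the pictures are not rectified), "world_from_camera" (4x4, takes a point from camera to world coordinates). Camera axes: x right, y down, z forward; pixel columns grow to the right and rows downward; lengths in mm; the calibration is good to about 2 mm. A picture is of the moment at which its call begins. get_calibration takes no time and is no camera call.
- order.sign_off(): hands the job in, once; it reports no verdict.
The state is a dict: "clock": time; "joints": joint angles; "qd": joint speeds; "effort": joint torques, N m; "eef_pos": TCP position; "eef_rot": TCP orientation; "wrist_force": force on the tool from outside, world axes, zero at the start; "moment": the same for the moment, N m; "finger_gap": finger opening in mm.
Only numpy, scipy, OpenCV 4.12 (cv2) and the standard library are available. Lean on these libraries where they do the work, as an engineer would, in place of code of your own. Each camera call takes 0.05 s, during which the arm holds its last target.

### The job

Set up the code-scanner fixture for the next batch: crank the handwheel by its knob until the slide's pointer lines up with the pointed clip on the scale. Then take the tall slim bottle out of the tray and stand it upright in the middle of the slide's plate, setting it down without dropping it. Drive the slide only with the handwheel, and leave the other containers and everything else on the bench standing where they are.

Things in the scene. Friction and masses are not known exactly. Their poses are not given: they have to be found in the camera images.
- fixture: The scanner fixture, bolted down: grey base plate 110 x 440 x 12 mm with a screw slide on rails, a gearbox with a horizontal handwheel at its -y end and a scanner post at its +y end. Origin on the bench; base plate from y = -230 to +210 mm. Its z is up, its y runs along the slide's travel from the handwheel towards the scanner, its x points to the scale.
- scanner (a point): Top centre of the black code scanner's head, 56 mm (x) by 26 mm (y) by 45 mm high, on a 20 mm post at the +y end of the fixture (197 mm from its origin); 150 mm above the bench. Fixed.
- scale (a point): Centre of the scale's top face: a fixed aluminium bar 50 mm (x) by 200 mm (y), 30 mm high, beside the rails, with dark lines every 10 mm across; axes as the fixture's. The two clips sit on it.
- slide (a joint): Position of the slide along the fixture's y (m), 0 in mid-travel, plus towards the scanner; travel -0.062 to +0.062. It is driven only by the screw and does not yield to a push.
- handwheel (a joint): Turn of the handwheel (rad), growing clockwise seen from above. One clockwise turn carries the slide 20 mm towards the scanner (+y of the fixture), one anticlockwise turn 20 mm back towards the wheel; several turns are needed. It stays where it is left and takes about 3 N at the knob.
- wheel_centre (a point): The handwheel's vertical axis, at the top face of its solid aluminium disc (128 mm diameter, 10 mm thick; face 94 mm above the bench).
- knob_top (a point): Centre of the top end of the handwheel's upright black crank knob, 23 mm in diameter and 48 mm tall, which spins freely on its pin. It stands 48 mm from the wheel's axis; its foot is 96 mm and its top 144 mm above the bench.
- plate (a point): Centre of the top of the slide's flat square steel plate (88 x 88 mm, 57 mm above the bench); axes as the fixture's; it moves with the slide.
- pointer (a point): Tip of the slide's dark pointer, which reaches out from the slide's edge over the scale (64 mm from the plate's centre line); axes as the fixture's.
- marker: The pointed clip on the scale, dark steel, fixed: a bar 26 x 12 x 12 mm with a wedge-shaped tip towards the slide (its -x); 32 mm long in all. Origin under the middle of the bar, on the line of its tip; axes as the fixture's. The pointer is on the mark when it has the same place along the fixture's y as this clip.
- plain_clip: The other clip on the scale, dark steel, fixed: a short plain block 14 x 16 x 12 mm with no point. It means nothing for this job. The two clips stand either side of the slide's start and may change places.
- tray: Grey open tray, fixed, 270 x 180 mm outside, 55 mm high, 5 mm walls and floor, holding five containers that stand at two rows of places 80 mm apart. Origin on the bench under its centre.
- bottle: The tall slim white bottle with a narrow neck and grey screw cap, 170 mm tall: body 50 mm in diameter up to 110 mm, tapering to a 24 mm neck at 134 mm, cap 30 mm in diameter from 142 to 170 mm. About 0.15 to 0.31 kg. Origin at the centre of its underside.
- squat_bottle: Short wide white bottle with a grey cap, 58 mm in diameter, 110 mm tall. Bystander in the tray; origin under its centre.
- jar: White jar with a wide grey lid, 62 mm in diameter, 76 mm tall. Bystander in the tray; origin under its centre.
- spray_can: Metal spray can with a white cap, 52 mm in diameter, 160 mm tall (nearly the bottle's height, but straight-sided). Bystander in the tray; origin under its centre.
- tin: Plain metal tin, 62 mm in diameter, 100 mm tall. Bystander in the tray; origin under its centre.
- parts_cup: Open grey cup, 60 mm in diameter, 60 mm tall, loose on the bench at the near side of the fixture by the handwheel. Bystander; origin under its centre.
- screwdriver: Screwdriver lying on the bench beyond the tray, roughly along y. Bystander.
- tape_roll: Roll of paper tape lying flat beyond the fixture, 100 mm in diameter, 45 mm high. Bystander.
- weight: Steel cylinder, 48 mm in diameter, 50 mm tall, on the bench at the -y side beyond the handwheel. Bystander.
Things that resemble listed ones, but are neither listed nor needed, are in the scene too. What is shaped like the bottle but yellow is not meant.

How it is judged (in metres and radians):
On the way, in this order (a step that is already met when the one before it is completed fails the run):
1. the slide's pointer stands still at the pointed clip, within 2.5 mm (y of pointer in the frame of marker between -0.0025 and 0.0025 m and velocity of joint handwheel between -0.15 and 0.15 rad/s), for 0.3 s.
2. the bottle stands upright in the middle of the slide's plate (horizontal distance between bottle and plate below 0.015 m and z of bottle in the frame of plate between -0.004 and 0.004 m and angle between bottle's own z axis and vertical below 0.08 rad and linear speed of bottle below 0.02 m/s), for 0.2 s.
At the end, for the whole second after the job is handed in: The slide's pointer is within 2.5 mm of the pointed clip along the scale and the handwheel is still; the tall bottle stands upright (within 0.08 rad) and at rest on the slide's plate, its axis within 15 mm of the plate's centre (all of step 1 and all of step 2); the robot touches nothing.
It fails at once if another container in the tray is shifted by more than 30 mm or tipped (distance of any of squat_bottle, jar, spray_can, tin from where it was at the start of the episode above 0.03 m or angle between any of squat_bottle, jar, spray_can, tin's own z axis and vertical above 0.5 rad).
It fails at once if a thing lying on the bench (cup, screwdriver, tape roll, weight) is shifted by more than 40 mm (distance of any of parts_cup, screwdriver, tape_roll, weight from where it was at the start of the episode above 0.04 m).
It fails at once if the slide is pushed with the fingers (over 12 N) instead of being cranked (contact force between the fingers and slide above 12 N).
It fails at once if the bottle is dropped (falls freely by more than about 8 mm) or knocked over (angle between bottle's own z axis and vertical above 0.8 rad or (contact force between the fingers and bottle below 0.05 N and linear speed of bottle above 0.4 m/s)).
It also fails if it takes over 72 s, if anything falls off the work surface, if the arm or the gripper's body presses on something with over 40 N, if the wrist force passes 120 N, or if a joint passes its speed limit or range.

## Working session

There is one attempt and no reset: what is moved stays moved. The work goes in short steps, Python scripts to look and compute and a shell command to move; the robot and the scene stay as the last step left them, time stands still between calls to the robot, and variables do not carry over. Pictures are saved under pics/ and viewed, and the job is handed in when it is done.

```bash
mkdir -p pics; cat > h.py <<'E'
import numpy as np, cv2
from cell import read_state, imaging, order
from scipy.spatial.transform import Rotation as Ro
def shot(n,tag):
    p,d=imaging.camera(n); np.savez(f'pics/{tag}.npz',p=p,d=d); cv2.imwrite(f'pics/{tag}.png',p[:,:,::-1]); return p,d
def ray(n,uv):
    c=imaging.get_calibration(n); T=np.array(c['world_from_camera'])
    q=cv2.undistortPoints(np.array(uv,float).reshape(-1,1,2),np.array(c['mtx']),np.array(c['dist'])).reshape(-1,2)
    D=np.c_[q,np.ones(len(q))]@T[:3,:3].T
    return T[:3,3],D
def onplane(n,uv,z):
    o,D=ray(n,uv); return o+D*((z-o[2])/D[:,2])[:,None]
def deproj(n,uv,d):
    o,D=ray(n,uv); return o+D*np.array(d).reshape(-1,1)
def proj(n,P):
    c=imaging.get_calibration(n); T=np.linalg.inv(np.array(c['world_from_camera']))
    return cv2.projectPoints(np.array(P,float).reshape(-1,3),cv2.Rodrigues(T[:3,:3])[0],T[:3,3],np.array(c['mtx']),np.array(c['dist']))[0].reshape(-1,2)
def st():
    s=read_state(); print(s['clock'],np.round(s['eef_pos'],1),np.round(s['eef_rot'],3),'F',np.round(s['wrist_force'],1),'gap',s['finger_gap'],'j',np.round(s['joints'],3)); return s
def totool(dw):
    "world shift -> tool axes"
    s=read_state(); return Ro.from_euler('xyz',s['eef_rot']).inv().apply(dw)
E
python3 - <<'E'
from h import *
shot('top','t0');shot('scene','s0');s=st()
print(Ro.from_euler('xyz',s['eef_rot']).as_matrix().round(3))
for n in('top','scene'):
    print(np.round(imaging.get_calibration(n)['world_from_camera'],3), imaging.get_calibration(n)['mtx'])
E
```

```text
0.1 [ 185.8 -517.4  213. ] [-1.571e+00  1.000e-03 -1.226e+00] F [-0.2 -0.7 -0.1] gap 94.10394076298343 j [-1.293  0.3    1.521  0.     1.321 -0.067]
[[ 0.338 -0.     0.941]
 [-0.941  0.001  0.338]
 [-0.001 -1.     0.   ]]
[[ 2.40000e-02 -9.93000e-01  1.19000e-01  4.08463e+02]
 [-1.00000e+00 -2.30000e-02  1.00000e-02 -6.65200e+01]
 [-7.00000e-03 -1.19000e-01 -9.93000e-01  1.12684e+03]
 [ 0.00000e+00  0.00000e+00  0.00000e+00  1.00000e+00]] [[517.02179649   0.         325.12173838]
 [  0.         517.02179649 234.74489118]
 [  0.           0.           1.        ]]
[[ 6.480000e-01  4.760000e-01 -5.950000e-01  1.298363e+03]
 [ 7.620000e-01 -3.870000e-01  5.200000e-01 -7.335840e+02]
 [ 1.700000e-02 -7.900000e-01 -6.130000e-01  9.366620e+02]
 [ 0.000000e+00  0.000000e+00  0.000000e+00  1.000000e+00]] [[614.94915      0.         321.03123799]
 [  0.         614.94915    246.64662198]
 [  0.           0.           1.        ]]
```

View pics/t0.png

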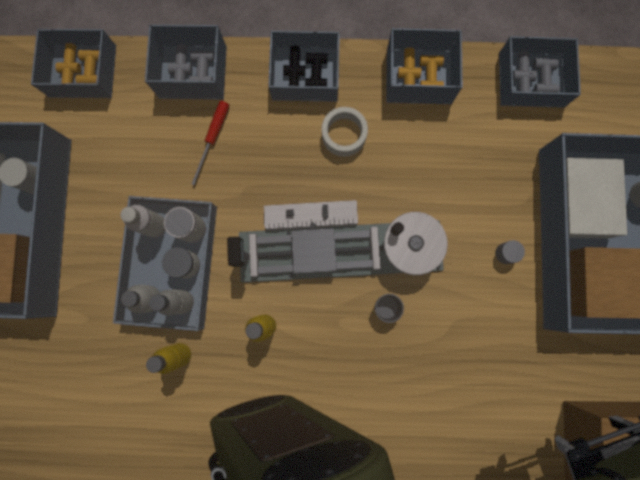

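View pics/s0.png

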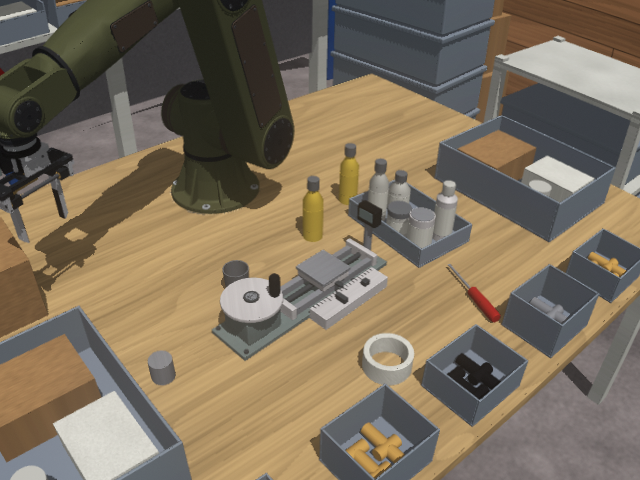

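```bash
python3 - <<'E'
import cv2,numpy as np
t=cv2.imread('pics/t0.png');s=cv2.imread('pics/s0.png')
def up(i,x0,x1,y0,y1,f): return cv2.resize(i[y0:y1,x0:x1],None,fx=f,fy=f,interpolation=cv2.INTER_CUBIC)
a=up(t,105,225,190,340,4);b=up(s,335,485,130,280,4); a=a[:600]
cv2.imwrite('pics/c1.png',cv2.resize(np.hstack([a[:600],b[:600]]),(800,440)))
cv2.imwrite('pics/c2.png',np.vstack([up(t,225,460,190,290,3.4),cv2.resize(up(s,240,400,230,330,3.4),(799,260*1))[:260]]))
E
```

```text
(no output)
```

View pics/c1.png

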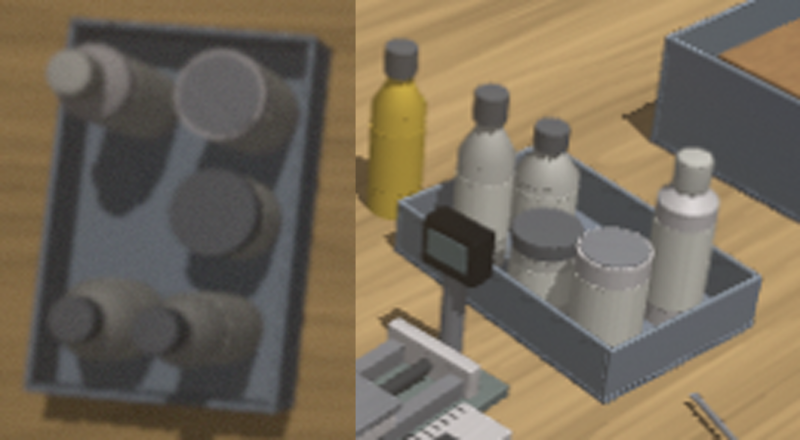

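View pics/c2.png

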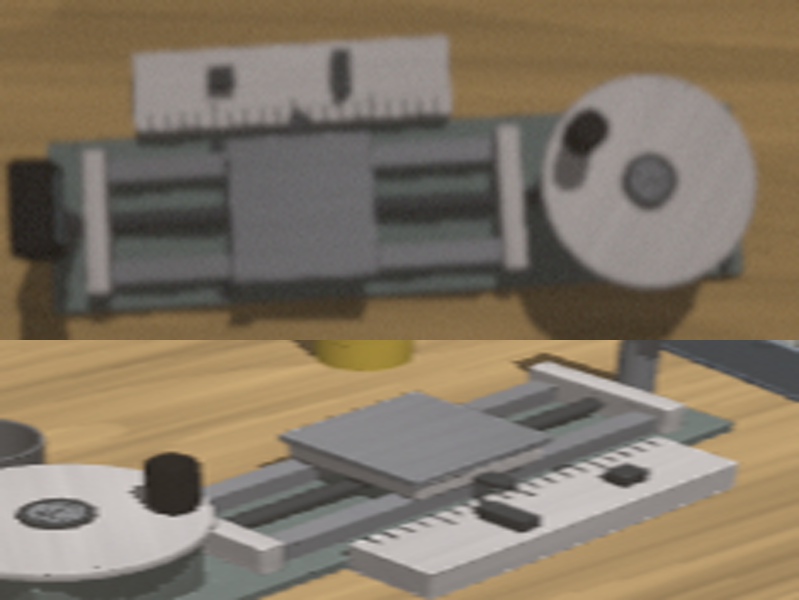

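```bash
python3 - <<'E'
from h import *
z=np.load('pics/t0.npz');p,d=z['p'],z['d']
for (u,v) in [(131,300),(155,303),(124,215),(180,222),(179,262),(313,250),(397,229),(415,243),(430,250),(290,213),(325,212),(313,225),(345,222),(389,307),(511,252),(234,250),(262,325),(158,364)]:
    dd=np.median(d[v-1:v+2,u-1:u+2]); print((u,v),p[v,u],deproj('top',[(u,v)],dd).round(1))
z=np.load('pics/s0.npz');p,d=z['p'],z['d']
print('scene')
for (u,v) in [(380,165),(400,176),(447,186),(422,214),(274,283),(342,297),(365,283),(325,270),(371,212)]:
    dd=np.median(d[v-1:v+2,u-1:u+2]); print((u,v),p[v,u],deproj('scene',[(u,v)],dd).round(1))
E
```

```text
(131, 300) [79 76 78] [[392.1 321.2 115. ]]
(155, 303) [80 78 78] [[388.9 253.  175.2]]
(124, 215) [132 126 119] [[552.7 326.6 164.5]]
(180, 222) [100  96  98] [[549.7 235.5 106.3]]
(179, 262) [80 79 81] [[471.1 240.8  79.3]]
(313, 250) [106 105 107] [[504.2 -31.1  56.5]]
(397, 229) [45 43 39] [[ 540.6 -194.1  143. ]]
(415, 243) [95 92 93] [[ 519.2 -236.2   97.7]]
(430, 250) [154 147 144] [[ 506.4 -267.4   92. ]]
(290, 213) [62 63 59] [[583.4  20.4  41.2]]
(325, 212) [63 61 61] [[587.2 -54.   41.1]]
(313, 225) [68 66 67] [[559.3 -29.1  37.2]]
(345, 222) [136 131 128] [[568.3 -97.2  30.4]]
(389, 307) [63 59 58] [[ 389.5 -196.4    2.6]]
(511, 252) [100  97  99] [[ 510.1 -446.3   48.6]]
(234, 250) [43 39 35] [[492.3 116.1 149.2]]
(262, 325) [109  91  31] [[351.9  59.6 132.1]]
(158, 364) [82 78 78] [[278.  243.5 167.9]]
scene
(380, 165) [80 77 74] [[397.7 241.1 171.2]]
(400, 176) [86 84 83] [[402.7 315.1 114. ]]
(447, 186) [164 162 154] [[559.2 307.3 164. ]]
(422, 214) [134 134 137] [[551.2 236.2 109.2]]
(274, 283) [49 43 38] [[ 552.8 -202.8  136.2]]
(342, 297) [78 77 76] [[594.2 -55.1  42.5]]
(365, 283) [62 59 56] [[589.6  17.9  38.8]]
(325, 270) [137 137 139] [[517.2 -37.5  58.8]]
(371, 212) [43 38 31] [[507.9 105.3 148.2]]
```

```bash
cat > m.py <<'E'
from h import *
def cloud(n,d):
    v,u=np.mgrid[0:480,0:640]; P=deproj(n,np.c_[u.ravel(),v.ravel()],d.ravel()).reshape(480,640,3); P[d==0]=np.nan; return P
def fixture(tag='t0'):
    z=np.load(f'pics/{tag}.npz');p,d=z['p'].astype(float),z['d'];P=cloud('top',d);g=p.mean(2)
    sat=p.max(2)-p.min(2)
    def rect(z0,z1,zp,box):
        m=((P[...,2]>z0)&(P[...,2]<z1)); mm=np.zeros_like(m); x0,x1,y0,y1=box; mm[y0:y1,x0:x1]=m[y0:y1,x0:x1]
        mm=cv2.morphologyEx(mm.astype(np.uint8),cv2.MORPH_OPEN,np.ones((3,3)))
        c=max(cv2.findContours(mm,cv2.RETR_EXTERNAL,cv2.CHAIN_APPROX_NONE)[0],key=cv2.contourArea)
        W=onplane('top',c.reshape(-1,2),zp); r=cv2.minAreaRect(W[:,:2].astype(np.float32)); return r,W
    return p,P,rect
E
python3 - <<'E'
from m import *
p,P,rect=fixture()
r,W=rect(50,66,57,(285,345,215,285));print('plate',r)
r,W=rect(22,36,30,(255,365,195,232));print('scale',r)
r,W=rect(85,102,94,(375,460,205,285));print('wheel',cv2.minEnclosingCircle(W[:,:2].astype(np.float32)), cv2.fitEllipse(W[:,:2].astype(np.float32)))
# dark clips via intensity on scale
g=cv2.cvtColor(p.astype(np.uint8),cv2.COLOR_RGB2GRAY)
print(g[200:232:1,320:332:2])
for nm,(x0,x1,y0,y1,zp) in dict(marker=(317,334,200,221,42),plain=(282,298,203,221,42),knob=(388,405,218,237,144)).items():
    m=np.zeros_like(g);m[y0:y1,x0:x1]=(g[y0:y1,x0:x1]<95 if nm!='knob' else g[y0:y1,x0:x1]<60)
    c=max(cv2.findContours(m,cv2.RETR_EXTERNAL,cv2.CHAIN_APPROX_NONE)[0],key=cv2.contourArea)
    M=cv2.moments(m,True);uv=(M['m10']/M['m00'],M['m01']/M['m00'])
    print(nm,uv,onplane('top',[uv],zp).round(1),cv2.boundingRect(c))
E
```

```text
plate ((503.9810791015625, -32.814720153808594), (87.92958068847656, 87.78768157958984), 4.721918106079102)
scale ((583.8419189453125, -23.137229919433594), (50.95478439331055, 199.5673370361328), 4.699037551879883)
wheel ((520.5694580078125, -237.7865447998047), 63.36222839355469) ((519.05517578125, -239.59107971191406), (118.34944152832031, 126.897705078125), 57.229759216308594)
[[107 109 109 105 107 106]
 [115 118 118 115 118 116]
 [130 134 135 134 134 133]
 [144 139 134 135 144 147]
 [148 131 111 115 137 148]
 [147 117  84  88 132 150]
 [146 108  72  73 123 148]
 [144  98  66  73 124 149]
 [142  93  62  71 120 146]
 [142  92  65  70 121 144]
 [139  91  63  69 119 148]
 [142  95  64  67 117 148]
 [140  92  63  70 116 145]
 [143  91  64  68 115 148]
 [143  90  67  74 115 146]
 [144  96  68  68 114 150]
 [143 100  67  66 112 149]
 [144 110  65  72 119 146]
 [147 120  70  81 130 146]
 [144 121  82 100 136 141]
 [139 126  96 124 137 133]
 [129 133 115 135 140 133]
 [125 140 128 135 141 129]
 [124 140 131 135 131 115]
 [116 130 121 116 116  96]
 [ 97 103  99  94  87  76]
 [ 72  75  72  69  66  63]
 [ 63  62  61  59  58  60]
 [ 69  75  72  67  71  74]
 [ 91  94  91  92  92  91]
 [100 106 103 104 103 101]
 [102 103 106 103 104 105]]
marker (324.5810810810811, 211.9189189189189) [[587.2 -53.1  42. ]] (322, 205, 6, 15)
plain (289.3157894736842, 213.52631578947367) [[582.1  21.8  42. ]] (286, 210, 8, 8)
knob (396.421568627451, 229.02941176470588) [[ 540.4 -192.8  144. ]] (391, 223, 12, 13)
```

Candidates for the bottle (top view): grey cap (155,303), top z≈175 mm, scene (380,165) is tall, slim, white and tapered, so it fits. (131,300) is only 115 mm high, so it is the squat bottle. (124,215) has a white cap, so it is the spray can. The two yellow bottles (262,325) and (158,364) are excluded. The enlarged crop c1 confirms this. The pointed clip is at (325,212), with its tip towards the slide, and the plain block is at (290,213). The slide must go about 27 mm towards the wheel, roughly 1.35 turns anticlockwise.

```bash
cat >> h.py <<'E'
def go(x,y,z):
    s=st(); print('tool shift',totool(np.array([x,y,z])-s['eef_pos']).round(1))
E
python3 -c "
from h import *
go(540,-194,175)"
```

```text
0.1 [ 185.8 -517.4  213. ] [-1.571e+00  1.000e-03 -1.226e+00] F [-0.2 -0.7 -0.1] gap 94.10394076298343 j [-1.293  0.3    1.521  0.     1.321 -0.067]
tool shift [-184.7   38.2  442.6]
```

```bash
python3 -m handwheel '[[[-15,0,37,0,0,0,1],[-30,0,74,0,0,0,1],[-45,0,110,0,0,0,1],[-60,0,147,0,0,0,1],[-75,0,184,0,0,0,1]]]' 20; python3 -c "
from h import *
go(540,-194,175)"
```

```text
clock: 0.52
eef_pos: [334.6, -383.1, 212.9]
eef_rot: [-1.571, 0.001, -1.226]
wrist_force: [0.4, -0.3, -0.8]
finger_gap: 94.1
0.5167 [ 334.6 -383.1  212.9] [-1.571e+00  1.000e-03 -1.226e+00] F [ 0.4 -0.3 -0.8] gap 94.0960835409091 j [-0.925  0.209  1.636  0.     1.298  0.301]
tool shift [-108.6   38.   257.2]
```

```bash
python3 -m handwheel '[[[-16,0,37,0,0,0,1],[-31,0,74,0,0,0,1],[-47,5,111,0,0,0,1],[-62,10,147,0,0,0,1],[-78,15,184,0,0,0,1]]]'; python3 -c "
from h import *
go(540,-194,175)"
```

```text
clock: 0.93
eef_pos: [482.5, -245.9, 197.7]
eef_rot: [-1.571, 0.001, -1.226]
wrist_force: [1.2, -0.2, -0.4]
finger_gap: 94.1
0.9333 [ 482.5 -245.9  197.7] [-1.571e+00  1.000e-03 -1.226e+00] F [ 1.2 -0.2 -0.4] gap 94.14382943882525 j [-5.390e-01  2.950e-01  1.565e+00  1.000e-03  1.283e+00  6.870e-01]
tool shift [-29.4  22.7  71.6]
```

```bash
python3 -m handwheel '[[[-15,5,36,0,0,0,1],[-29,15,72,0,0,0,1],[-29,23,72,0,0,0,1],[-29,23,72,0,0,0,1]]]'; python3 - <<'E'
from h import *
shot('scene','s1')
go(540,-194,114)
i=cv2.imread('pics/s1.png'); cv2.imwrite('pics/c3.png',cv2.resize(i[170:350,180:400],None,fx=3.5,fy=3.3,interpolation=3)[:600,:800])
E
```

```text
clock: 1.27
eef_pos: [540.5, -192.6, 172.3]
eef_rot: [-1.574, 0.004, -1.224]
wrist_force: [-1.1, 0.1, -1.0]
finger_gap: 93.9
1.3167 [ 540.  -193.8  173.5] [-1.573  0.003 -1.225] F [-0.3  0.3 -0.1] gap 93.96219011695675 j [-4.090e-01  3.890e-01  1.497e+00  1.000e-03  1.259e+00  8.160e-01]
tool shift [ 0.4 59.5  0. ]
```

View pics/c3.png

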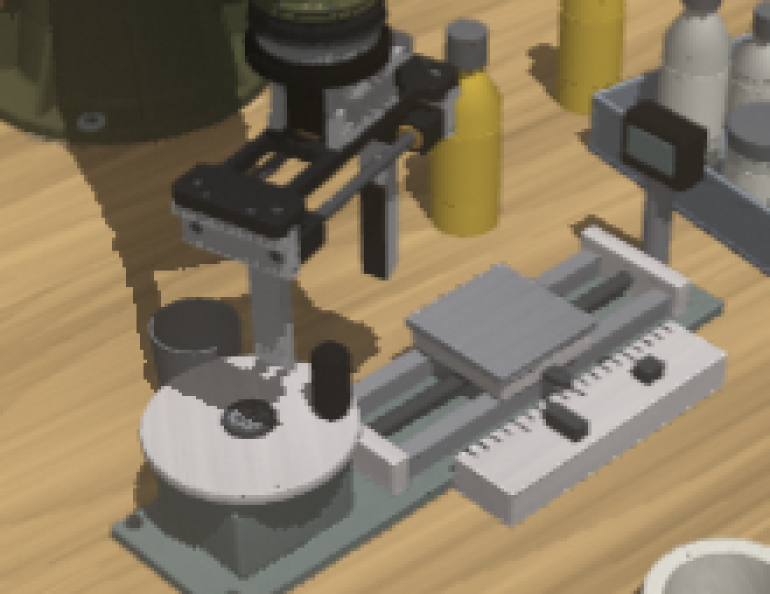

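```bash
python3 - <<'E'
from h import *
print(onplane('scene',[(274.3,276.5)],144).round(1), proj('scene',[[540,-194,144]]))
i=cv2.imread('pics/s1.png');g=cv2.cvtColor(i,cv2.COLOR_BGR2GRAY);m=np.zeros_like(g);m[268:302,264:286]=g[268:302,264:286]<65
ys,xs=np.nonzero(m);print(xs.min(),xs.max(),ys.min(),ys.max(),xs.mean(),ys.mean(), onplane('scene',[(xs.mean(),ys.mean())],122).round(1))
E
python3 -m handwheel '[[[0,30,0,0,0,0,1],[0,59,0,0,0,0,1],[0,59,0,0,0,0,1]]]'
```

```text
[[ 544.8 -195.8  144. ]] [[273.55389893 274.89285884]]
269 280 273 296 274.06694560669456 284.5439330543933 [[ 543.4 -196.1  122. ]]
clock: 1.57
eef_pos: [537.0, -193.9, 110.3]
eef_rot: [-1.578, 0.008, -1.227]
wrist_force: [-1.1, 0.2, -1.0]
finger_gap: 94.0
```

```bash
python3 -m handwheel '[[[0,-3,4,0,0,0,0.2],[0,-3,4,0,0,0,-0.3],[0,-3,4,0,0,0,-1],[0,-3,4,0,0,0,-1],[0,-3,4,0,0,0,-1]]]' 20;python3 -m handwheel '[[[0,0,0,0,0,0,-1],[0,0,0,0,0,0,-1],[0,0,0,0,0,0,-1]]]';  python3 - <<'E'
from h import *
st()
shot('scene','s2');shot('top','t2')
i=cv2.imread('pics/s2.png'); a=cv2.resize(i[170:350,180:400],None,fx=2,fy=2,interpolation=3)
i=cv2.imread('pics/t2.png'); b=cv2.resize(i[170:350,250:450],None,fx=1.8,fy=2,interpolation=3)
cv2.imwrite('pics/c4.png',np.hstack([a,b]))
E
```

```text
clock: 1.98
eef_pos: [541.2, -192.9, 114.4]
eef_rot: [-1.577, 0.007, -1.227]
wrist_force: [0.1, -0.1, -0.5]
finger_gap: 63.9
clock: 2.23
eef_pos: [541.2, -192.9, 114.7]
eef_rot: [-1.577, 0.006, -1.227]
wrist_force: [0.8, 0.3, 0.2]
finger_gap: 44.0
2.2333 [ 541.2 -192.9  114.7] [-1.577  0.006 -1.227] F [0.8 0.3 0.2] gap 43.98640084911525 j [-4.060e-01  4.560e-01  1.548e+00  1.000e-03  1.147e+00  8.200e-01]
```

View pics/c4.png

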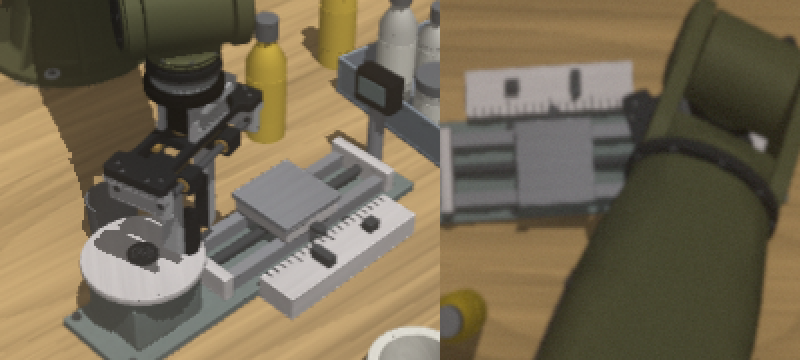

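The fingers straddle the knob and are still closing. In the top view the pointer and both clips stay visible.

```bash
python3 -m handwheel '[[[0,0,0,0,0,0,-1],[0,0,0,0,0,0,-1],[0,0,0,0,0,0,-1],[0,0,0,0,0,0,-1],[0,0,0,0,0,0,-1]]]';  python3 - <<'E'
from h import *
st()
E
```

```text
clock: 2.75
eef_pos: [541.2, -193.2, 114.4]
eef_rot: [-1.577, 0.006, -1.227]
wrist_force: [1.3, -5.2, -2.2]
finger_gap: 22.5
2.75 [ 541.2 -193.2  114.4] [-1.577  0.006 -1.227] F [ 1.3 -5.2 -2.2] gap 22.545599156614518 j [-0.407  0.456  1.548  0.     1.146  0.82 ]
```

```bash
cat >> h.py <<'E'
C=np.array([520.3,-238.0])
def crank(step,n=5,tot=None,C=C,r=48):
    s=st(); p=np.array(s['eef_pos']); a=np.arctan2(*(p[:2]-C)[::-1]); print('ang',np.degrees(a).round(2),'r',np.linalg.norm(p[:2]-C).round(2))
    F=np.array(s['wrist_force'][:2]);e=(p[:2]-C)/np.linalg.norm(p[:2]-C);print('Frad',(F@e).round(1),'Ftan',(F@[-e[1],e[0]]).round(1))
    for i in range(1,n+1):
        b=a+np.radians(step*i); print(totool(np.r_[C+r*np.array([np.cos(b),np.sin(b)]),114.5]-p).round(1))
E
python3 -c "
from h import *
crank(8)"
```

```text
2.75 [ 541.2 -193.2  114.4] [-1.577  0.006 -1.227] F [ 1.3 -5.2 -2.2] gap 22.545599156614518 j [-0.407  0.456  1.548  0.     1.146  0.82 ]
ang 64.98 r 49.38
Frad -4.2 Ftan -3.4
[-3.4 -0.  -6.1]
[ -7.    0.1 -11.7]
[ -9.8   0.1 -17.8]
[-11.7   0.2 -24.2]
[-12.7   0.2 -30.8]
```

```bash
python3 -m handwheel '[[[-3,0,-6,0,0,0,-1],[-7,0,-12,0,0,0,-1],[-9.5,0,-18,0,0,0,-1],[-11.5,0,-24,0,0,0,-1],[-12.5,0,-31,0,0,0,-1]]]';  python3 -c "
from h import *
crank(14)"
```

```text
clock: 3.17
eef_pos: [507.4, -191.6, 114.5]
eef_rot: [-1.577, 0.006, -1.227]
wrist_force: [4.0, -1.0, -4.9]
finger_gap: 22.5
3.1667 [ 507.4 -191.6  114.5] [-1.577  0.006 -1.227] F [ 4.  -1.  -4.9] gap 22.528554471431754 j [-0.429  0.39   1.644  0.     1.117  0.798]
ang 105.55 r 48.2
Frad -2.1 Ftan -3.5
[  0.8   0.  -11.7]
[  4.2   0.1 -22.9]
[ 10.2   0.1 -32.9]
[ 18.4   0.1 -41.2]
[ 28.4   0.1 -47.3]
```

```bash
python3 -m handwheel '[[[1,0,-12,0,0,0,-1],[4,0,-23,0,0,0,-1],[10,0,-33,0,0,0,-1],[18.5,0,-41,0,0,0,-1],[28.5,0,-47,0,0,0,-1]]]';  python3 -c "
from h import *
crank(15)"
```

```text
clock: 3.58
eef_pos: [473.1, -234.7, 114.6]
eef_rot: [-1.574, 0.005, -1.227]
wrist_force: [19.6, 2.6, -10.7]
finger_gap: 22.4
3.5833 [ 473.1 -234.7  114.6] [-1.574  0.005 -1.227] F [ 19.6   2.6 -10.7] gap 22.38001459377421 j [-5.300e-01  3.600e-01  1.686e+00  1.000e-03  1.102e+00  6.960e-01]
ang 176.02 r 47.27
Frad -19.4 Ftan -3.9
[11.7  0.  -4.2]
[24.3 -0.1 -4.4]
[36.4 -0.1 -1.4]
[47.4 -0.2  4.6]
[56.5 -0.3 13.3]
```

```bash
sed -i 's/^C=.*/C=np.array([521.8,-237.8])/' h.py; python3 -c "
from h import *
crank(14)"
```

```text
3.5833 [ 473.1 -234.7  114.6] [-1.574  0.005 -1.227] F [ 19.6   2.6 -10.7] gap 22.38001459377421 j [-5.300e-01  3.600e-01  1.686e+00  1.000e-03  1.102e+00  6.960e-01]
ang 176.37 r 48.75
Frad -19.4 Ftan -3.8
[11.5 -0.  -2.6]
[23.2 -0.1 -3.1]
[34.7 -0.1 -0.7]
[45.2 -0.2  4.4]
[54.2 -0.3 11.8]
```

```bash
python3 -m handwheel '[[[11.5,0,-2.5,0,0,0,-1],[23,0,-3,0,0,0,-1],[34.5,0,-0.5,0,0,0,-1],[45,0,4.5,0,0,0,-1],[54,0,12,0,0,0,-1]]]';  python3 -c "
from h import *
crank(15)"
```

```text
clock: 4.0
eef_pos: [502.6, -281.9, 114.4]
eef_rot: [-1.575, 0.007, -1.228]
wrist_force: [1.1, 11.1, 4.1]
finger_gap: 22.3
4.0 [ 502.6 -281.9  114.4] [-1.575  0.007 -1.228] F [ 1.1 11.1  4.1] gap 22.33609280087605 j [-5.750e-01  4.590e-01  1.544e+00  1.000e-03  1.147e+00  6.520e-01]
ang -113.57 r 48.12
Frad -10.6 Ftan -3.5
[ 7.2 -0.2 10.3]
[11.7 -0.2 22. ]
[12.9 -0.3 34.4]
[10.9 -0.3 46.8]
[ 5.8 -0.3 58.2]
```

```bash
python3 -m handwheel '[[[7,0,10.5,0,0,0,-1],[11.5,0,22,0,0,0,-1],[12.5,0,34.5,0,0,0,-1],[10.5,0,47,0,0,0,-1],[5.5,0,58,0,0,0,-1]]]';  python3 -c "
from h import *
crank(15)"
```

```text
clock: 4.42
eef_pos: [558.8, -268.0, 114.4]
eef_rot: [-1.577, 0.008, -1.228]
wrist_force: [-9.1, 3.4, 7.1]
finger_gap: 22.7
4.4167 [ 558.8 -268.   114.4] [-1.577  0.008 -1.228] F [-9.1  3.4  7.1] gap 22.68220431105126 j [-5.070e-01  5.500e-01  1.405e+00  1.000e-03  1.196e+00  7.210e-01]
ang -39.17 r 47.77
Frad -9.2 Ftan -3.1
[-7.6 -0.1  9.9]
[-17.7  -0.1  17.3]
[-29.4   0.   21.9]
[-41.9   0.1  23.3]
[-54.2   0.2  21.4]
```

```bash
python3 -m handwheel '[[[-8,0,10,0,0,0,-1],[-18,0,17,0,0,0,-1],[-29.5,0,21.5,0,0,0,-1],[-42,0,23,0,0,0,-1],[-54,0,21,0,0,0,-1]]]';  python3 -c "
from h import *
crank(15)"
```

```text
clock: 4.83
eef_pos: [560.3, -209.1, 114.5]
eef_rot: [-1.577, 0.007, -1.228]
wrist_force: [-1.4, -4.9, -3.3]
finger_gap: 22.6
4.8333 [ 560.3 -209.1  114.5] [-1.577  0.007 -1.228] F [-1.4 -4.9 -3.3] gap 22.556717128743575 j [-4.190e-01  5.040e-01  1.475e+00  1.000e-03  1.171e+00  8.080e-01]
ang 36.72 r 48.05
Frad -4.1 Ftan -3.1
[-11.4   0.1  -5.3]
[-21.    0.3 -13.2]
[-28.3   0.4 -23.4]
[-32.7   0.5 -35.2]
[-33.9   0.5 -47.7]
```

```bash
python3 -m handwheel '[[[-11.5,0,-5.5,0,0,0,-1],[-21,0,-13,0,0,0,-1],[-28,0,-23.5,0,0,0,-1],[-32.5,0,-35,0,0,0,-1],[-33.5,0,-47.5,0,0,0,-1]]]';  python3 - <<'E'
from h import *
crank(12)
shot('top','t3');shot('scene','s3')
i=cv2.imread('pics/t3.png'); b=cv2.resize(i[190:290,250:370],None,fx=5,fy=5,interpolation=3);cv2.imwrite('pics/c5.png',b)
E
```

```text
clock: 5.25
eef_pos: [503.5, -192.8, 114.6]
eef_rot: [-1.576, 0.006, -1.227]
wrist_force: [7.8, -10.3, -10.4]
finger_gap: 22.8
5.25 [ 503.5 -192.8  114.6] [-1.576  0.006 -1.227] F [  7.8 -10.3 -10.4] gap 22.763587368176765 j [-4.340e-01  3.830e-01  1.653e+00  1.000e-03  1.114e+00  7.920e-01]
ang 112.16 r 48.6
Frad -12.4 Ftan -3.3
[ 2.1  0.1 -9.9]
[  5.6   0.2 -19.3]
[ 11.    0.2 -27.8]
[ 18.    0.2 -34.9]
[ 26.4   0.1 -40.5]
```

View pics/c5.png

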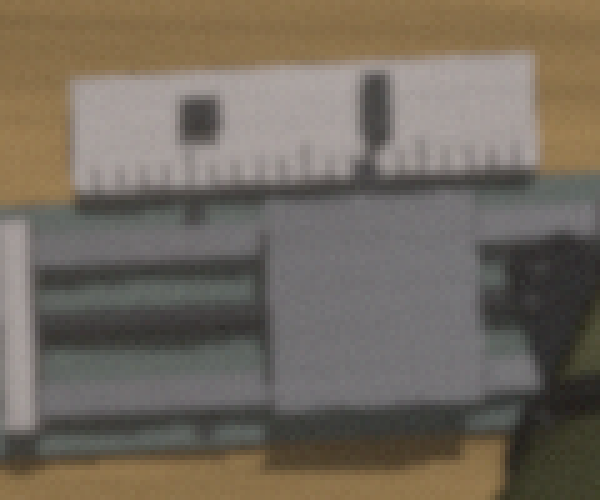

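```bash
cat > q.py <<'E'
from h import *
import sys
def rows(tag,yaw=4.7,o=(504,-32.8)):
    z=np.load(f'pics/{tag}.npz');g=cv2.cvtColor(z['p'],cv2.COLOR_RGB2GRAY).astype(float)
    R=np.array([[np.cos(np.radians(yaw)),np.sin(np.radians(yaw))],[-np.sin(np.radians(yaw)),np.cos(np.radians(yaw))]])
    # sample grid in fixture frame: x 50..110, y -60..40 at z plane
    def prof(zp,x0,x1):
        ys=np.arange(-60,40,0.5); out=[]
        for x in np.arange(x0,x1,1.0):
            w=(R.T@np.c_[np.full_like(ys,x),ys].T).T+o
            uv=proj('top',np.c_[w,np.full_like(ys,zp)]).astype(np.float32)
            out.append(cv2.remap(g.astype(np.float32),uv[:,0:1],uv[:,1:2],cv2.INTER_LINEAR).ravel())
        return ys,np.array(out)
    return prof
def cen(ys,pr,y0,half):
    m=np.abs(ys-y0)<half; v=pr[m]; b=np.percentile(v,80); w=np.clip(b-12-v,0,None)
    return (ys[m]*w).sum()/w.sum() if w.sum() else np.nan
E
python3 - <<'E'
from q import *
for tag,py in (('t0',0),('t3',-22.6)):
    pf=rows(tag)
    ys,P=pf(42,70,100); print(tag,'marker', [round(cen(ys,r,-27,8),1) for r in P[::2]])
    ys,P=pf(39,54,70); print('pointer',[round(cen(ys,r,py,8),1) for r in P])
    ys,P=pf(57,-40,42); print('plate edges',[ (round(ys[np.argmax(np.abs(np.gradient(r))*(ys<py-30)*(ys>py-55))],1)) for r in P[::8]])
E
```

```text
t0 marker [np.float64(-27.0), np.float64(-27.2), np.float64(-27.1), np.float64(-26.7), np.float64(-26.9), np.float64(-27.0), np.float64(-27.1), np.float64(-27.2), np.float64(-27.1), np.float64(-27.2), np.float64(-27.3), np.float64(-27.6), np.float64(-28.0), np.float64(-28.0), np.float64(-27.9)]
pointer [np.float64(-2.5), np.float64(-1.1), np.float64(-0.1), np.float64(0.3), np.float64(0.6), np.float64(0.8), np.float64(1.1), np.float64(1.4), np.float64(1.7), np.float64(2.1), np.float64(2.4), np.float64(2.7), np.float64(3.2), np.float64(3.2), np.float64(3.1), np.float64(2.8)]
plate edges [np.float64(-42.5), np.float64(-39.5), np.float64(-44.0), np.float64(-44.0), np.float64(-43.0), np.float64(-42.5), np.float64(-43.5), np.float64(-44.0), np.float64(-40.5), np.float64(-40.5), np.float64(-44.0)]
t3 marker [np.float64(-27.0), np.float64(-27.0), np.float64(-27.0), np.float64(-26.8), np.float64(-26.8), np.float64(-27.0), np.float64(-27.0), np.float64(-27.1), np.float64(-27.1), np.float64(-27.2), np.float64(-27.3), np.float64(-27.6), np.float64(-27.9), np.float64(-28.1), np.float64(-28.1)]
pointer [np.float64(-21.3), np.float64(-21.6), np.float64(-21.8), np.float64(-21.7), np.float64(-21.5), np.float64(-21.6), np.float64(-21.7), np.float64(-22.1), np.float64(-22.8), np.float64(-23.5), np.float64(-24.1), np.float64(-24.8), np.float64(-25.5), np.float64(-25.8), np.float64(-26.0), np.float64(-26.2)]
plate edges [np.float64(-53.5), np.float64(-60.0), np.float64(-60.0), np.float64(-53.0), np.float64(-57.0), np.float64(-57.5), np.float64(-58.5), np.float64(-56.5), np.float64(-57.0), np.float64(-60.0), np.float64(-56.5)]
```

```bash
python3 -c "
from h import *
crank(15.5,r=47.8)"
```

```text
5.35 [ 502.4 -193.4  114.6] [-1.578  0.007 -1.228] F [-1.3 -4.5 -6.5] gap 22.481164621231787 j [-4.360e-01  3.820e-01  1.654e+00  1.000e-03  1.115e+00  7.920e-01]
ang 113.57 r 48.44
Frad -3.6 Ftan 3.0
[  3.3   0.1 -12.6]
[  9.1   0.1 -24. ]
[ 17.9   0.1 -33.5]
[ 28.8   0.1 -40.3]
[ 41.2   0.  -43.9]
```

```bash
python3 -m handwheel '[[[3.5,0,-12.5,0,0,0,-1],[9,0,-24,0,0,0,-1],[18,0,-33.5,0,0,0,-1],[29,0,-40.5,0,0,0,-1],[41,0,-44,0,0,0,-1]]]';  python3 -m handwheel '[[[0,0,0,0,0,0,-1]]]'; python3 - <<'E'
from q import *
crank(3,r=47.8)
shot('top','t4');shot('scene','s4')
i=cv2.imread('pics/t4.png'); b=cv2.resize(i[190:270,270:350],None,fx=5,fy=5,interpolation=3)
i=cv2.imread('pics/s4.png'); a=cv2.resize(i[250:330,290:370],None,fx=5,fy=5,interpolation=3);cv2.imwrite('pics/c6.png',np.hstack([b,a]))
pf=rows('t4')
ys,P=pf(42,70,100); print('marker', [round(float(cen(ys,r,-27,8)),1) for r in P[::2]])
ys,P=pf(39,50,70); print('pointer',[round(float(cen(ys,r,-27,8)),1) for r in P])
E
```

```text
clock: 5.77
eef_pos: [474.2, -246.9, 114.5]
eef_rot: [-1.577, 0.008, -1.228]
wrist_force: [8.5, 4.6, -3.2]
finger_gap: 22.5
clock: 5.85
eef_pos: [474.6, -248.6, 114.5]
eef_rot: [-1.576, 0.008, -1.23]
wrist_force: [8.2, -0.7, -4.2]
finger_gap: 22.5
5.85 [ 474.6 -248.6  114.5] [-1.576  0.008 -1.23 ] F [ 8.2 -0.7 -4.2] gap 22.495517352014623 j [-5.510e-01  3.770e-01  1.663e+00  1.000e-03  1.111e+00  6.780e-01]
ang -167.11 r 48.45
Frad -7.8 Ftan 2.6
[2.6 0.  0.4]
[ 5.1 -0.   0.3]
[ 7.6 -0.   0.4]
[10.1 -0.1  0.5]
[12.6 -0.1  0.8]
marker [-27.0, -27.1, -26.9, -26.8, -26.8, -26.9, -27.0, -27.1, -27.2, -27.3, -27.5, -27.8, -27.9, -28.0, -27.9]
pointer [nan, nan, nan, nan, -26.2, -26.4, -26.4, -26.3, -26.2, -26.2, -26.2, -26.0, -25.7, -25.6, -25.3, -25.4, -25.5, -25.9, -26.4, -26.7]
```

View pics/c6.png

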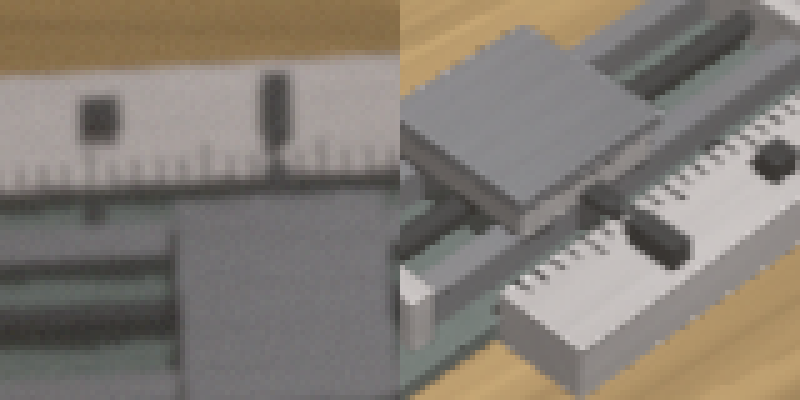

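```bash
python3 -m handwheel '[[[4,0,0.5,0,0,0,-1],[8,0,0.5,0,0,0,-1],[11.5,0,0.5,0,0,0,-1],[12,0,0.5,0,0,0,-1]]]'; python3 -m handwheel '[[[0,0,0,0,0,0,-1]]]'; python3 - <<'E'
from q import *
crank(3,r=47.8)
shot('top','t5');shot('scene','s5')
i=cv2.imread('pics/t5.png'); b=cv2.resize(i[205:245,300:340],None,fx=10,fy=10,interpolation=3)
i=cv2.imread('pics/s5.png'); a=cv2.resize(i[275:315,315:355],None,fx=10,fy=10,interpolation=3);cv2.imwrite('pics/c7.png',np.hstack([b,a]))
pf=rows('t5')
ys,P=pf(42,70,100); print('marker', [round(float(cen(ys,r,-27,8)),1) for r in P[::2]])
ys,P=pf(39,50,70); print('pointer',[round(float(cen(ys,r,-27,8)),1) for r in P])
z=np.load('pics/s5.npz')
for v in range(286,306,2):
    print(v,[tuple(int(q) for q in deproj('scene',[(u,v)],z['d'][v,u])[0].round(0)) for u in range(328,352,4)])
E
```

```text
clock: 6.28
eef_pos: [479.1, -259.8, 114.5]
eef_rot: [-1.576, 0.007, -1.23]
wrist_force: [-3.7, 1.0, 3.7]
finger_gap: 22.4
clock: 6.37
eef_pos: [479.1, -260.0, 114.5]
eef_rot: [-1.576, 0.008, -1.23]
wrist_force: [-0.5, 3.5, 0.4]
finger_gap: 22.5
6.3667 [ 479.1 -260.   114.5] [-1.576  0.008 -1.23 ] F [-0.5  3.5  0.4] gap 22.47772546218555 j [-5.650e-01  3.960e-01  1.635e+00  1.000e-03  1.120e+00  6.650e-01]
ang -152.59 r 48.15
Frad -1.2 Ftan -3.4
[ 2.4 -0.   0.8]
[ 4.9 -0.1  1.3]
[ 7.3 -0.1  2. ]
[ 9.7 -0.1  2.7]
[12.  -0.1  3.7]
marker [-27.0, -27.2, -26.9, -26.6, -26.7, -26.9, -27.1, -27.1, -27.1, -27.1, -27.2, -27.6, -28.0, -28.1, -28.2]
pointer [nan, nan, nan, nan, -28.3, -28.2, -28.0, -27.9, -27.8, -27.6, -27.5, -27.2, -26.7, -26.4, -25.9, -25.8, -25.8, -26.0, -26.4, -26.6]
286 [(551, -57, 45), (543, -38, 29), (541, -24, 21), (538, -9, 10), (560, -18, 30), (569, -14, 34)]
288 [(552, -59, 42), (557, -51, 40), (541, -24, 15), (562, -31, 33), (566, -24, 32), (573, -18, 33)]
290 [(555, -61, 39), (565, -59, 45), (545, -27, 13), (567, -36, 33), (570, -27, 30), (578, -22, 33)]
292 [(542, -49, 17), (567, -60, 41), (577, -57, 46), (579, -47, 42), (576, -33, 32), (584, -28, 34)]
294 [(545, -51, 15), (564, -56, 30), (580, -60, 44), (587, -54, 45), (581, -36, 31), (586, -29, 31)]
296 [(562, -66, 29), (568, -61, 30), (578, -57, 35), (590, -57, 43), (594, -49, 41), (589, -32, 28)]
298 [(568, -71, 30), (577, -68, 34), (582, -61, 35), (593, -59, 41), (599, -54, 43), (595, -37, 30)]
300 [(574, -77, 32), (578, -69, 31), (582, -61, 28), (593, -59, 35), (603, -57, 42), (600, -42, 30)]
302 [(578, -80, 31), (585, -75, 33), (589, -67, 31), (596, -62, 34), (604, -58, 36), (606, -47, 32)]
304 [(581, -83, 29), (586, -76, 28), (596, -73, 34), (600, -65, 32), (604, -58, 31), (611, -52, 33)]
```

View pics/c7.png

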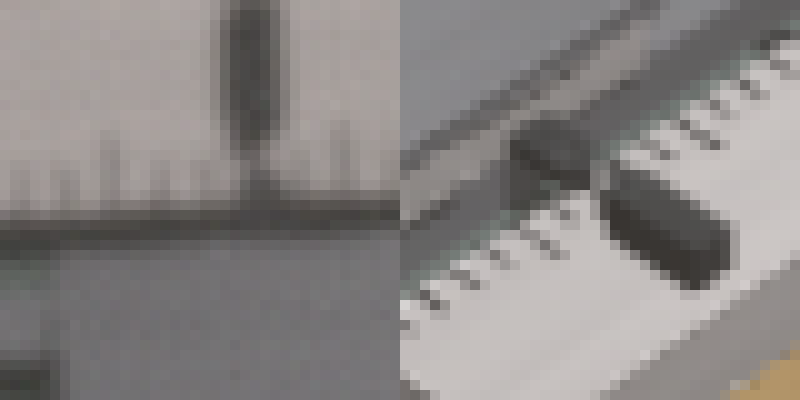

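```bash
python3 -m handwheel '[[[0,0,0,0,0,0,-1],[0,0,0,0,0,0,-1],[0,0,0,0,0,0,-0.3],[0,0,0,0,0,0,0.2],[0,0,0,0,0,0,0.2]]]'; python3 -m handwheel '[[[0,0,0,0,0,0,0.2],[0,0,0,0,0,0,0.2],[0,0,0,0,0,0,0.2],[0,-25,0,0,0,0,0.2],[0,-60,0,0,0,0,0.2]]]'; python3 - <<'E'
from q import *
go(389,252,300)
shot('top','t6');shot('scene','s6')
i=cv2.imread('pics/t6.png'); b=cv2.resize(i[190:290,250:450],None,fx=3,fy=3,interpolation=3)
i=cv2.imread('pics/s6.png'); a=cv2.resize(i[230:330,200:400],None,fx=3,fy=3,interpolation=3);cv2.imwrite('pics/c8.png',np.vstack([b,a]))
pf=rows('t6')
ys,P=pf(42,70,100); print('marker', [round(float(cen(ys,r,-27,8)),1) for r in P[::2]])
ys,P=pf(39,50,70); print('pointer',[round(float(cen(ys,r,-27,8)),1) for r in P])
E
```

```text
clock: 6.88
eef_pos: [479.2, -260.0, 114.6]
eef_rot: [-1.576, 0.007, -1.23]
wrist_force: [-0.1, 0.5, -0.1]
finger_gap: 39.0
clock: 7.3
eef_pos: [478.5, -259.5, 172.7]
eef_rot: [-1.579, 0.011, -1.23]
wrist_force: [-0.1, -1.1, -0.5]
finger_gap: 56.7
7.3 [ 478.5 -259.5  172.7] [-1.579  0.011 -1.23 ] F [-0.1 -1.1 -0.5] gap 56.66699105848438 j [-0.564  0.332  1.577  0.     1.247  0.665]
tool shift [-513.4 -122.2   85.8]
marker [-27.1, -27.2, -26.9, -26.9, -26.9, -26.8, -27.0, -27.1, -27.1, -27.2, -27.3, -27.5, -27.8, -28.1, -28.0]
pointer [nan, nan, nan, nan, -27.8, -27.6, -27.7, -27.9, -27.9, -27.6, -27.4, -27.0, -26.7, -26.4, -25.9, -25.8, -25.9, -26.1, -26.4, -26.7]
```

View pics/c8.png

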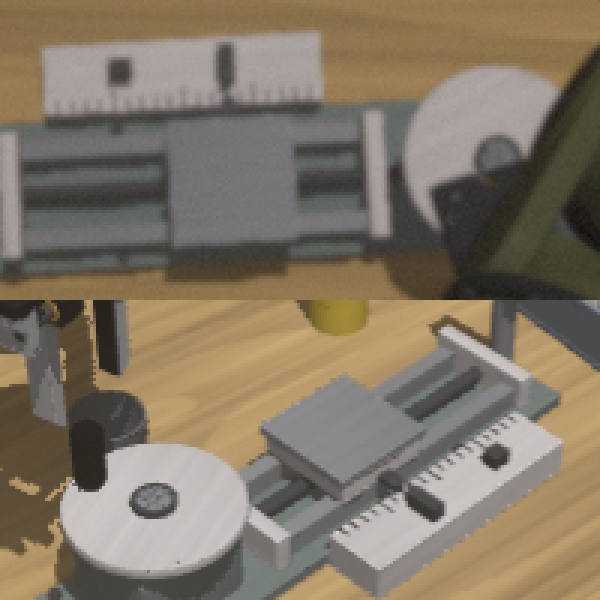

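The knob is free, and the pointer (top ≈(325,222)) lines up with the pointed clip, at about −27.5 mm against −27.1 mm along y. Next I measure the plate centre and the bottle.

```bash
python3 - <<'E'
from m import *
p,P,rect=fixture('t6')
r,W=rect(50,66,57,(295,360,215,285));print('plate',r)
p0,P0,rect0=fixture('t0')
# cap in top: z 165-182
m=((P[...,2]>166)&(P[...,2]<185)); mm=np.zeros_like(m);mm[285:320,140:172]=m[285:320,140:172]
v,u=np.nonzero(mm);print('cap depth mask',len(u),u.min(),u.max(),v.min(),v.max(),P[mm].mean(0))
g=p.mean(2);m=np.zeros(g.shape,np.uint8);print(g[292:316,144:172:2].astype(int))
E
```

```text
plate ((506.3097229003906, -60.83451843261719), (87.91351318359375, 87.69412994384766), 4.614198207855225)
cap depth mask 204 150 165 295 310 [389.96946004 249.36743729 173.51010135]
[[115 106 101 101 102  96  94  92  98 105 105 110 107 102]
 [112 106  98  97 100  99  92  89  94 106 110 112 110 108]
 [110 103 103  97  93  94  88  87  92  98 105 113 113 109]
 [112 106  99  94  94  87  86  84  81  82  90 109 114 110]
 [106 104 100  91  89  86  91  90  81  73  72  96 113 110]
 [107 100  92  89  87  87  91  88  87  76  68  80 107 112]
 [106  99  95  89  88  87  87  88  91  84  66  64  96 107]
 [103  97  91  85  90  87  88  89  90  88  68  61  86 105]
 [100  93  92  89  88  88  87  91  90  90  69  57  71 100]
 [ 98  92  86  85  87  88  88  89  92  90  70  52  65  92]
 [ 90  88  82  86  87  87  86  86  89  89  74  56  59  87]
 [ 88  84  84  83  87  87  87  86  88  89  73  52  57  84]
 [ 87  83  77  82  88  87  88  89  90  90  66  50  60  83]
 [ 86  79  77  81  87  87  88  87  89  87  64  50  64  80]
 [ 80  74  74  78  84  86  87  86  87  82  57  52  63  80]
 [ 78  75  72  77  87  87  86  87  87  74  45  55  69  78]
 [ 75  72  75  74  82  87  86  86  82  62  51  62  70  76]
 [ 73  71  75  79  77  78  80  81  71  58  59  69  66  72]
 [ 73  75  75  71  70  70  76  75  65  61  67  72  72  76]
 [ 72  72  70  72  63  66  71  82  68  67  70  71  69  73]
 [ 72  70  69  67  64  62  78  94  77  70  70  70  70  70]
 [ 65  65  64  62  64  64  85 102  90  77  72  69  67  72]
 [ 66  60  62  65  65  67  94 109 101  89  79  70  65  67]
 [ 60  62  63  65  61  70 100 106 108 103  93  73  67  65]]
```

```bash
python3 - <<'E'
from h import *
print(onplane('top',[(155.3,302.5),(155.8,302)],175).round(1))
z=np.load('pics/s6.npz');g=z['p'].mean(2).astype(int);print(g[152:182,368:394:2])
print(proj('scene',[[390,250,175],[390,250,161],[390,250,5]]).round(1))
E
```

```text
[[389.8 252.6 175. ]
 [390.7 251.7 175. ]]
[[146 154 156 154 152 151 155 154 152 152 154 156 157]
 [153 155 153 152 153 153 154 153 152 154 156 156 152]
 [154 153 153 153 154 155 153 152 154 155 153 151 149]
 [154 153 154 154 154 152 152 154 154 153 149 148 152]
 [154 155 155 153 151 152 152 153 151 149 150 155 160]
 [155 155 153 152 151 152 145 151 148 151 157 160 160]
 [155 153 151 151 143 139 125 135 145 157 161 158 155]
 [152 151 151 150 123 113 107 110 129 158 157 154 152]
 [150 150 149 142 109 107 107 107 108 143 152 152 152]
 [149 148 148 133 102 108 107 108 108 123 150 153 152]
 [147 148 149 136  93 107 108 108 108 108 150 152 151]
 [147 151 155 141  74  97 107 107 104  92 153 151 149]
 [152 156 159 134  62  79  92  93  90  88 150 149 145]
 [158 161 159 123  63  72  77  81  80  94 148 146 146]
 [161 160 157 114  63  71  78  81  80 100 145 146 148]
 [159 155 152 107  64  72  77  81  80 107 146 147 146]
 [154 151 152 108  65  73  78  81  80 114 147 147 147]
 [153 150 152 108  66  72  78  81  79 113 147 147 148]
 [150 149 152 117  65  73  78  79  78 124 148 149 146]
 [151 151 153 139  71  73  78  80  77 138 149 145 141]
 [152 153 152 150  82  74  80  80  81 144 147 140 134]
 [153 152 150 135  89  87  85  90 109 147 142 136 135]
 [153 151 153 110  92  97  95 129 148 141 137 135 140]
 [152 152 139 107 103 138 116 165 163 140 137 139 144]
 [154 151 118 115 130 160 155 174 163 139 138 143 143]
 [151 143 106 120 142 159 170 171 164 148 143 144 138]
 [143 126 103 123 142 157 167 168 163 150 141 137 133]
 [141 110 103 124 141 155 165 166 162 148 139 133 131]
 [139  98 105 125 141 153 161 162 160 148 131 131 149]
 [139  95 108 127 141 151 158 160 157 147 127 138 125]]
[[380.4 161.3]
 [380.  166.2]
 [375.7 217.3]]
```

```bash
python3 -m handwheel '[[[-5,-30,1,0,0,0,0.4],[-35,-60,7,0,0,0,0.4],[-70,-70,13,0,0,0,0.4],[-110,-75,20,0,0,0,0.4],[-150,-75,27,0,0,0,0.4]]]'; python3 -c "
from h import *
go(390,251,240)"
```

```text
clock: 7.82
eef_pos: [456.4, -109.8, 255.7]
eef_rot: [-1.569, -0.001, -1.231]
wrist_force: [0.7, 0.4, -0.6]
finger_gap: 65.8
7.8167 [ 456.4 -109.8  255.7] [-1.569e+00 -1.000e-03 -1.231e+00] F [ 0.7  0.4 -0.6] gap 65.83183846224557 j [-3.140e-01  8.500e-02  1.678e+00  1.000e-03  1.377e+00  9.160e-01]
tool shift [-362.2   15.6   57.8]
```

```bash
python3 -m handwheel '[[[-38,0,6,0,0,0,0.4],[-76,0,12,0,0,0,0.4],[-114,0,18,0,0,0,0.4],[-152,0,24,0,0,0,0.4],[-190,0,30,0,0,0,0.4]]]';python3 -m handwheel '[[[-36,0,6,0,0,0,0.4],[-72,0,12,0,0,0,0.4],[-108,0,17,0,0,0,0.4],[-140,0,22,0,0,0,0.4],[-152,0,25,0,0,0,0.4]]]'; python3 -c "
from h import *
go(390,251,205)"
```

```text
clock: 8.23
eef_pos: [420.4, 81.0, 255.6]
eef_rot: [-1.569, -0.001, -1.231]
wrist_force: [0.6, 0.1, 0.3]
finger_gap: 65.7
clock: 8.65
eef_pos: [392.1, 235.7, 255.2]
eef_rot: [-1.569, -0.0, -1.228]
wrist_force: [-0.8, -0.5, -0.4]
finger_gap: 65.7
8.65 [392.1 235.7 255.2] [-1.569 -0.    -1.228] F [-0.8 -0.5 -0.4] gap 65.72008612656046 j [ 0.461  0.058  1.708 -0.     1.374  1.69 ]
tool shift [-15.1  50.2   3. ]
```

```bash
python3 -m handwheel '[[[-15,15,3,0,0,0,0.4],[-15,35,3,0,0,0,0.4],[-15,50,3,0,0,0,0.4],[-15,50,3,0,0,0,0.4]]]'; python3 - <<'E'
from h import *
go(390.3,251.2,149)
shot('scene','s7');i=cv2.imread('pics/s7.png'); cv2.imwrite('pics/c9.png',cv2.resize(i[90:250,320:490],None,fx=3.5,fy=3.5,interpolation=3))
E
```

```text
clock: 8.98
eef_pos: [388.9, 250.6, 202.3]
eef_rot: [-1.573, -0.001, -1.228]
wrist_force: [-0.7, -0.5, -0.6]
finger_gap: 65.9
8.9833 [388.9 250.6 202.3] [-1.573e+00 -1.000e-03 -1.228e+00] F [-0.7 -0.5 -0.6] gap 65.91221324511024 j [ 0.494  0.116  1.77  -0.     1.258  1.721]
tool shift [-0.1 53.3  1.7]
```

View pics/c9.png

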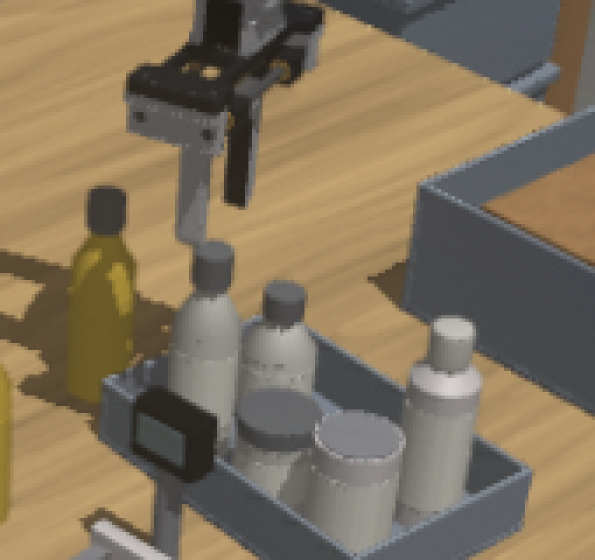

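The fingers hang either side of the tall bottle's cap, which is at crop (213,262). I go down and grip the cap.

```bash
python3 -m handwheel '[[[0,25,1.5,0,0,0,0.4],[0,50,1.5,0,0,0,0.4],[0,53,1.5,0,0,0,0.4],[0,53,1.5,0,0,0,0.4],[0,53,1.5,0,0,0,0]]]' 30; python3 -m handwheel '[[[0,0,0,0,0,0,-0.2],[0,0,0,0,0,0,-1],[0,0,0,0,0,0,-1],[0,0,0,0,0,0,-1],[0,0,0,0,0,0,-1]]]'; python3 -m handwheel '[[[0,0,0,0,0,0,-1],[0,0,0,0,0,0,-1],[0,0,0,0,0,0,-1]]]'; python3 -c "
from h import *
st()"
```

```text
clock: 9.45
eef_pos: [391.6, 251.4, 152.8]
eef_rot: [-1.569, -0.0, -1.228]
wrist_force: [0.2, 0.3, 0.4]
finger_gap: 62.0
clock: 9.87
eef_pos: [391.7, 251.5, 153.1]
eef_rot: [-1.569, -0.0, -1.228]
wrist_force: [-0.1, 0.9, 2.5]
finger_gap: 29.7
clock: 10.12
eef_pos: [391.6, 251.5, 153.1]
eef_rot: [-1.569, -0.0, -1.228]
wrist_force: [-0.1, 0.2, -0.1]
finger_gap: 29.4
10.1167 [391.6 251.5 153.1] [-1.569 -0.    -1.228] F [-0.1  0.2 -0.1] gap 29.388617079071288 j [ 0.492  0.174  1.825 -0.     1.14   1.721]
```

```bash
python3 -m handwheel '[[[0,-5,0,0,0,0,-1],[0,-15,0,0,0,0,-1],[0,-35,0,0,0,0,-1],[0,-60,0,0,0,0,-1],[0,-90,0,0,0,0,-1]]]' 35; python3 -m handwheel '[[[0,-30,0,0,0,0,-1],[0,-60,0,0,0,0,-1],[0,-80,0,0,0,0,-1],[0,-90,0,0,0,0,-1],[0,-92,0,0,0,0,-1]]]'; python3 - <<'E'
from h import *
go(506,-61,335)
shot('scene','s8');i=cv2.imread('pics/s8.png'); cv2.imwrite('pics/c10.png',cv2.resize(i[30:250,300:500],None,fx=2.7,fy=2.7,interpolation=3))
E
```

```text
clock: 10.53
eef_pos: [391.0, 251.1, 244.2]
eef_rot: [-1.571, -0.0, -1.228]
wrist_force: [-0.7, -0.3, -1.0]
finger_gap: 29.6
clock: 10.95
eef_pos: [391.1, 251.3, 338.1]
eef_rot: [-1.568, 0.0, -1.228]
wrist_force: [0.2, -1.1, -2.2]
finger_gap: 29.3
10.95 [391.1 251.3 338.1] [-1.568  0.    -1.228] F [ 0.2 -1.1 -2.2] gap 29.275673146808007 j [ 0.492  0.037  1.542 -0.     1.56   1.721]
tool shift [332.7   3.1   3.3]
```

View pics/c10.png

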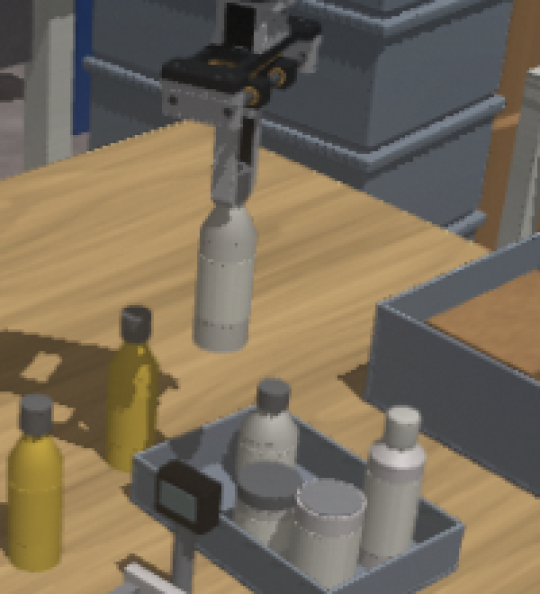

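```bash
python3 -m handwheel '[[[8,0,0,0,0,0,-1],[24,0,0,0,0,0,-1],[48,0,0,0,0,0,-1],[76,0,0,0,0,0,-1],[104,0,0,0,0,0,-1]]]'; python3 -m handwheel '[[[28,0,0,0,0,0,-1],[56,0,1,0,0,0,-1],[84,0,1,0,0,0,-1],[112,0,2,0,0,0,-1],[140,0,2,0,0,0,-1]]]';python3 -c "
from h import *
go(506.3,-60.8,270)"
```

```text
clock: 11.42
eef_pos: [425.8, 151.7, 335.3]
eef_rot: [-1.572, -0.0, -1.228]
wrist_force: [1.1, 1.3, -1.7]
finger_gap: 29.4
clock: 11.83
eef_pos: [474.7, 18.6, 333.8]
eef_rot: [-1.574, 0.001, -1.228]
wrist_force: [0.0, -0.1, -2.3]
finger_gap: 29.0
11.8333 [474.7  18.6 333.8] [-1.574e+00  1.000e-03 -1.228e+00] F [ 0.  -0.1 -2.3] gap 29.012260778224523 j [-3.800e-02  6.600e-02  1.521e+00 -1.000e-03  1.558e+00  1.190e+00]
tool shift [85.5 63.7  3.3]
```

```bash
python3 -m handwheel '[[[25,0,1,0,0,0,-1],[48,5,2,0,0,0,-1],[68,20,3,0,0,0,-1],[80,40,3,0,0,0,-1],[85.5,60,3,0,0,0,-1]]]'; python3 -m handwheel '[[[0,4,0,0,0,0,-1],[0,4,0,0,0,0,-1]]]';python3 - <<'E'
from h import *
go(506.3,-60.8,215)
shot('scene','s9');shot('top','t9');i=cv2.imread('pics/s9.png'); a=cv2.resize(i[120:340,230:410],None,fx=2.2,fy=2.5,interpolation=3)
i=cv2.imread('pics/t9.png');b=cv2.resize(i[170:390,230:410],None,fx=2.2,fy=2.5,interpolation=3);cv2.imwrite('pics/c11.png',np.hstack([a,b]))
E
```

```text
clock: 12.25
eef_pos: [505.7, -62.9, 271.3]
eef_rot: [-1.576, 0.002, -1.229]
wrist_force: [0.5, -0.5, -2.0]
finger_gap: 29.4
clock: 12.42
eef_pos: [504.7, -63.5, 264.9]
eef_rot: [-1.581, 0.004, -1.23]
wrist_force: [-0.4, 0.7, -0.9]
finger_gap: 29.2
12.4167 [504.7 -63.5 264.9] [-1.581  0.004 -1.23 ] F [-0.4  0.7 -0.9] gap 29.16178779305116 j [-0.196  0.177  1.553 -0.002  1.422  1.034]
tool shift [-1.8 49.8  2.9]
```

View pics/c11.png

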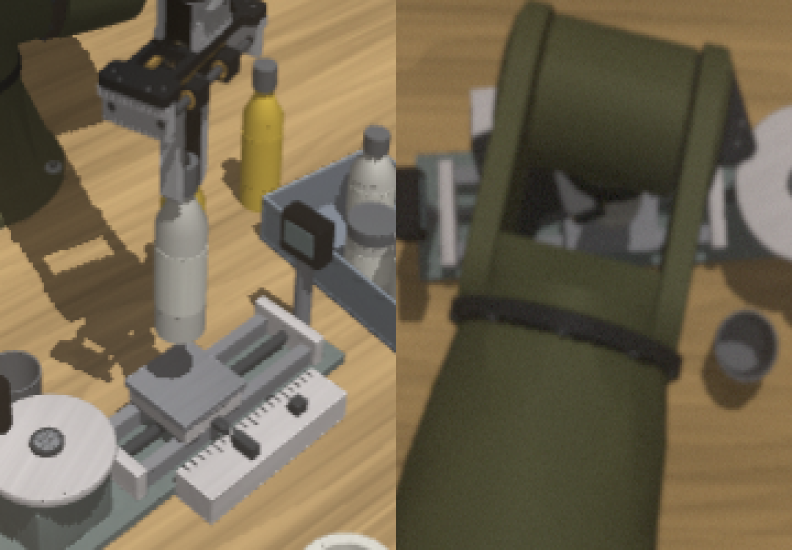

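```bash
python3 -m handwheel '[[[-1,15,2,0.6,0,0,-1],[-2,30,3,0.6,0,0,-1],[-2,42,3,0.6,0,0,-1],[-2,48,3,0.6,0,0,-1],[-2,49,3,0.6,0,0,-1]]]'; python3 -m handwheel '[[[0,0,0,0,0,0,-1]]]';python3 -c "
from h import *
go(506.3,-60.8,205)"
```

```text
clock: 12.93
eef_pos: [507.4, -59.6, 218.7]
eef_rot: [-1.566, 0.002, -1.229]
wrist_force: [0.2, 0.7, -1.9]
finger_gap: 30.0
clock: 13.02
eef_pos: [507.6, -59.4, 219.5]
eef_rot: [-1.565, 0.001, -1.228]
wrist_force: [-0.4, 0.6, -1.9]
finger_gap: 29.4
13.0167 [507.6 -59.4 219.5] [-1.565e+00  1.000e-03 -1.228e+00] F [-0.4  0.6 -1.9] gap 29.37446387571802 j [-0.19   0.206  1.625  0.004  1.307  1.037]
tool shift [ 0.8 14.5 -1.8]
```

```bash
python3 -m handwheel '[[[0.5,3,-1,-0.3,0,0,-1],[1,6,-1,-0.3,0,0,-1],[1,9,-1.5,-0.3,0,0,-1],[1,10,-1.5,-0.3,0,0,-1],[1,10,-1.5,-0.3,0,0,-1]]]'; python3 -c "
from h import *
go(506.3,-60.8,205)"
```

```text
clock: 13.43
eef_pos: [506.5, -60.9, 209.3]
eef_rot: [-1.571, 0.002, -1.228]
wrist_force: [0.1, 0.4, -1.2]
finger_gap: 29.4
13.4333 [506.5 -60.9 209.3] [-1.571  0.002 -1.228] F [ 0.1  0.4 -1.2] gap 29.402787051376478 j [-1.920e-01  2.150e-01  1.637e+00  1.000e-03  1.290e+00  1.036e+00]
tool shift [-0.1  4.3 -0.1]
```

```bash
for i in 1 2; do :; done; python3 -m handwheel '[[[0,1,0,0,0,0,-1],[0,2,0,0,0,0,-1],[0,3,0,0,0,0,-1],[0,3,0,0,0,0,-1]]]'; python3 -m handwheel '[[[0,1,0,0,0,0,-1],[0,1,0,0,0,0,-1]]]'
```

```text
clock: 13.77
eef_pos: [506.4, -60.9, 206.1]
eef_rot: [-1.571, 0.002, -1.228]
wrist_force: [0.8, 0.4, -2.2]
finger_gap: 29.0
clock: 13.93
eef_pos: [506.5, -60.9, 205.2]
eef_rot: [-1.571, 0.001, -1.228]
wrist_force: [1.2, -0.6, -1.4]
finger_gap: 29.5
```

```bash
python3 -m handwheel '[[[0,0.7,0,0,0,0,-1],[0,0.7,0,0,0,0,-1]]]';  python3 -m handwheel '[[[0,0.7,0,0,0,0,-1],[0,0.7,0,0,0,0,-1]]]'
```

```text
clock: 14.1
eef_pos: [506.8, -60.8, 205.2]
eef_rot: [-1.57, 0.001, -1.228]
wrist_force: [-2.1, 1.1, 5.4]
finger_gap: 29.4
clock: 14.27
eef_pos: [507.0, -60.8, 205.2]
eef_rot: [-1.569, 0.001, -1.228]
wrist_force: [-1.8, 0.4, 5.3]
finger_gap: 29.3
```

The wrist force rose from −2 N to +5 N at the expected height, so the bottle stands on the plate. I release it.

```bash
python3 -m handwheel '[[[0,0,0,0,0,0,-0.4],[0,0,0,0,0,0,-0.2],[0,0,0,0,0,0,0.2],[0,0,0,0,0,0,0.3],[0,0,0,0,0,0,0.3]]]';  python3 -m handwheel '[[[0,0,0,0,0,0,0.3],[0,0,0,0,0,0,0.3]]]'; python3 - <<'E'
from h import *
st();shot('scene','s10');i=cv2.imread('pics/s10.png'); a=cv2.resize(i[120:340,230:410],None,fx=2.7,fy=2.7,interpolation=3);cv2.imwrite('pics/c12.png',a)
E
```

```text
clock: 14.68
eef_pos: [507.0, -60.8, 205.1]
eef_rot: [-1.569, 0.001, -1.228]
wrist_force: [0.9, -0.1, 1.0]
finger_gap: 52.5
clock: 14.85
eef_pos: [507.0, -60.8, 205.1]
eef_rot: [-1.569, 0.001, -1.228]
wrist_force: [0.8, -0.8, 0.1]
finger_gap: 60.7
14.85 [507.  -60.8 205.1] [-1.569e+00  1.000e-03 -1.228e+00] F [ 0.8 -0.8  0.1] gap 60.74436974984425 j [-0.192  0.219  1.643  0.002  1.279  1.036]
```

View pics/c12.png

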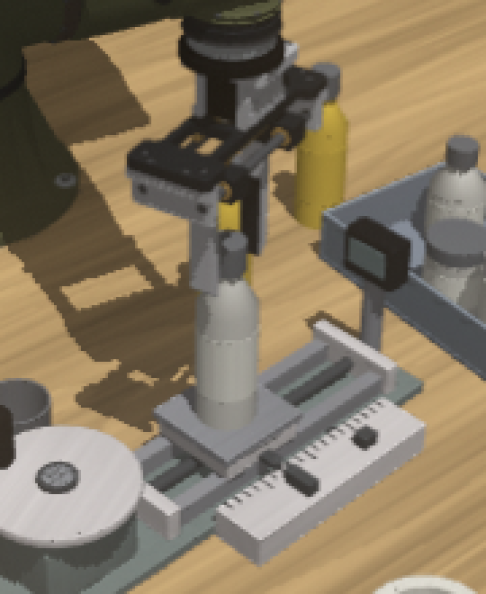

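The bottle stands upright at the middle of the plate, its base around crop (228,415), with the fingers clear of the cap. I lift straight up and then move back.

```bash
python3 -m handwheel '[[[0,-8,0,0,0,0,0.3],[0,-25,0,0,0,0,0.3],[0,-50,0,0,0,0,0.3],[0,-75,0,0,0,0,0.3],[0,-95,0,0,0,0,0.3]]]';  python3 -m handwheel '[[[0,0,-30,0,0,0,0.3],[0,0,-65,0,0,0,0.3],[0,0,-100,0,0,0,0.3],[0,0,-130,0,0,0,0.3],[0,0,-150,0,0,0,0.3]]]'; python3 -m handwheel '[[[35,0,-10,0,0,0,0.3],[70,0,-20,0,0,0,0.3],[105,0,-30,0,0,0,0.3],[140,0,-40,0,0,0,0.3],[175,0,-40,0,0,0,0.3]]]'; python3 -m handwheel '[[[20,0,0,0,0,0,0.3],[20,0,0,0,0,0,0.3],[20,0,0,0,0,0,0.3]]]'; python3 - <<'E'
from m import *
st();shot('scene','s11');shot('top','t11');i=cv2.imread('pics/s11.png'); a=cv2.resize(i[120:340,230:410],None,fx=2.2,fy=2.5,interpolation=3)
i=cv2.imread('pics/t11.png');b=cv2.resize(i[170:390,230:410],None,fx=2.2,fy=2.5,interpolation=3);cv2.imwrite('pics/c13.png',np.hstack([a,b]))
p,P,rect=fixture('t11')
m=(P[...,2]>215)&(P[...,2]<235);m2=np.zeros_like(m);m2[215:280,300:350]=m[215:280,300:350]
v,u=np.nonzero(m2);print('cap',len(u),P[m2].mean(0).round(1))
r,W=rect(50,66,57,(290,360,215,285));print('plate',r)
from q import *
pf=rows('t11')
ys,Q=pf(42,70,96); print('marker', [round(float(cen(ys,r,-27,8)),1) for r in Q[::2]])
ys,Q=pf(39,50,70); print('pointer',[round(float(cen(ys,r,-27,8)),1) for r in Q])
E
```

```text
clock: 15.32
eef_pos: [506.9, -60.9, 302.7]
eef_rot: [-1.567, -0.0, -1.228]
wrist_force: [0.4, 0.3, -0.6]
finger_gap: 61.1
clock: 15.73
eef_pos: [363.6, -111.7, 302.9]
eef_rot: [-1.567, -0.001, -1.229]
wrist_force: [0.0, -0.6, -0.4]
finger_gap: 61.1
clock: 16.15
eef_pos: [383.7, -292.2, 304.0]
eef_rot: [-1.566, -0.002, -1.23]
wrist_force: [0.8, 1.9, 0.3]
finger_gap: 61.1
clock: 16.4
eef_pos: [390.2, -311.5, 304.0]
eef_rot: [-1.567, -0.002, -1.231]
wrist_force: [0.3, 1.0, -0.0]
finger_gap: 61.2
16.4 [ 390.2 -311.5  304. ] [-1.567 -0.002 -1.231] F [ 0.3  1.  -0. ] gap 61.2312964320993 j [-0.749  0.128  1.52   0.003  1.49   0.482]
cap 229 [505.4 -61.9 225.8]
plate ((506.2828063964844, -60.794456481933594), (87.91964721679688, 87.70978546142578), 4.709091663360596)
marker [-27.1, -27.1, -26.9, -26.7, -26.8, -26.9, -26.9, -26.9, -27.0, -27.2, -27.3, -27.7, -27.9]
pointer [nan, nan, nan, nan, -28.0, -27.8, -27.8, -27.7, -27.7, -27.7, -27.6, -27.2, -26.7, -26.3, -25.8, -25.7, -25.9, -26.1, -26.5, -26.8]
```

View pics/c13.png

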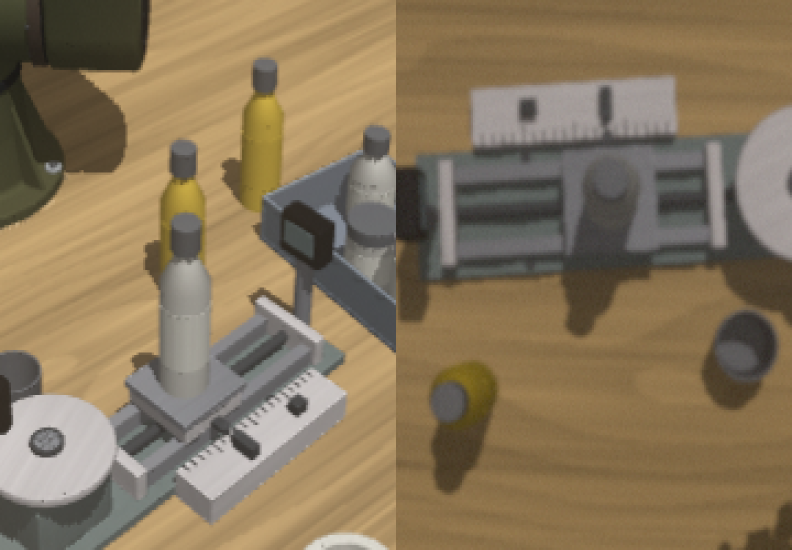

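The cap is within about 2 mm of the plate centre. The pointer is about 0.7 mm from the clip line, everything else stands where it was, and the arm is clear. I hand in.

```bash
python3 -c "
from cell import order
print(order.sign_off())"
```

```text
the job is handed in; nothing more can be done
None
```

I cranked the handwheel about 1.4 turns anticlockwise by its knob, which moved the slide about 28 mm to the pointed clip. Then I lifted the tall white bottle by its cap, set it down on the slide's plate until the wrist force showed contact, released it and moved the arm clear. The job was handed in at about 16.5 s.

**Last checks:**
- **Pointer:** in the top camera it stood about 0.7 mm past the clip's line. The plate centre and knob angle put it 0.8–0.9 mm past. The estimates differ by a few tenths of a millimetre, and all are inside the 2.5 mm limit.
- **Bottle:** it stood upright, with its cap about 1–2 mm from the plate's measured centre, and the plate had not moved since the release.
- **Rest of the bench:** the things in view (cup, scanner, yellow bottles and part of the tray) looked undisturbed. I did not re-measure each bystander's position. The sign-off reports no verdict.

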